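# Set up the tilting cake-decorating stand at 30 degrees tilt and 60 on the turntable

### The arm

A 6-joint arm with a two-finger parallel gripper is mounted at the origin on the work surface. World frame = base frame: x ahead of the robot, y to its left, z up, the work surface at z = 0. Lengths are in mm, angles in degrees, forces in N, time in s.
With the tool pointing down it reaches from about 300 to 850 mm from the base axis. Payload 5.4 kg.
Tool frame: the origin (TCP) lies at the very end of the fingers, on their centre line; the grasp point (between the pads) lies 19 mm behind it (grip_depth is the distance from the TCP to the grasp point, in mm); y points along the fingers, z is the direction in which the jaws open and shut, and the axes are right-handed (so a half turn about y gives the same grasp; the last joint's range is limited). The gripper opens to 85 mm and grips with 20 to 120 N. Pads are 22 mm wide; open, the fingers measure 114 mm over their backs; the gripper's body (76 mm by 85 mm) begins 54 mm behind the grasp point. The pads swing forward as they close: fully open they stand 13 mm farther back than shut.
Start: joints at [-87.038, 9.076, 91.501, -0, 79.423, -12.038], TCP at [148.798, -555.396, 191.499] pointing down, gripper open.
Joint ranges: [-166.64, 166.64], [-54.1, 131.32], [10.49, 154.53], [-73.88, 253.88], [9.74, 151.15], [-171.62, 171.62]. Speed limits (degrees/s): [147.25, 147.25, 180, 180, 180, 180].

### API

Orientations are given as a 3x3 rotation matrix whose columns are the frame's x, y, z axes.
In Python, from station import * gives the robot as it stands.
- The arm moves only by the tool drive_tool, never from a script. Its argument "plan" is a list that holds one entry, the list of rows, each a list of 5 numbers: the shift along the tool's x, y, z in units of 25 mm (1.0 is 25 mm), then the turn about the tool's y in degrees, then the finger opening in mm, from 0 to 85.4. A call has 1 to 10 rows; each row shifts and turns the commanded pose from where the row before left it, along the tool's axes as they then stand; what a row does not reach is not made up. A row lasts 1/10 s, in which the tool goes at most 50 mm and 8.59 degrees, less where a joint would pass 70% of its speed; a pose out of reach is approached as far as the arm can. A call is refused whole if a number of a shift passes 1 or a number of a turn 8.59, either way. A call with a gripper value outside its range is refused whole. The fingers move at their own pace and stop on an object; the grip force is fixed at half the most. Time passes only in rows, so rows that do not move let the fingers close. It gives the time, the measured TCP pose, the force and the opening at its end, in the units of the state.
- observe(): the state, without advancing time (a new reading comes with each control period).
- grab_frame(name): name is "scene" or "top" or "wrist"; returns a dict with "img" (384x512x3 uint8, red, green, blue), "fov_y" (degrees; the focal length in pixels is half the picture's height over the tangent of half this angle, whatever the lens; pixels are square), "cx", "cy" (the principal point, pixels), "xyz" and "attitude" of the camera in the world; the wrist camera has in their place "hand_eye" (4x4, takes a point from camera to tool coordinates, whose origin is the TCP and whose axes are the tool frame's). Camera axes: x right, y down, z forward; pixel columns grow to the right and rows downward; lengths in mm; the calibration is good to about 2 mm. The wrist camera is an equidistant fisheye: a pixel r from the principal point sees the ray r / f radians off the axis. A picture is of the moment at which its call begins: read the wrist's pose just before it. There is no depth.
- hand_in(): hands the job in, once; it reports no verdict.
The state is a dict: "time": time; "q": joint angles; "joint_velocities": joint speeds; "effort": joint torques, N m; "tcp_pos": TCP position; "tcp_rot": TCP orientation; "contact_force": force on the tool from outside, world axes, zero at the start; "wrist_torque": the same for the moment, N m; "grip_width": finger opening in mm.
Only numpy, scipy, OpenCV 4.12 (cv2) and the standard library are available. Lean on these libraries where they do the work, as an engineer would, in place of code of your own. Each camera call takes 0.05 s, during which the arm holds its last target. There are 200 camera calls.

### The job

Set up the decorating stand: put the blue rest block on the yellow-outlined seat, lying lengthwise in the outline, and the yellow block squarely on top of it. Then lower the upright plate gently until its roller rests on the stack, and after that turn the turntable by its finger bar until its scale reads 60 degrees against the red index line. Leave the green block and everything else on the table where they are.

Things in the scene. Friction and masses are not known exactly. Their poses are not given: they have to be found in the camera images.
- seat (a point): seat for the rest blocks: rectangle outlined in yellow, 126 x 48 mm inside, on the fixed grey foot (260 x 190 mm) of the tilting decorating stand, beyond the upright plate. Point: its middle, on the foot's top face, 20 mm above the table. x points level from hinge to seat (away from the robot), y along the outline's long side, parallel to the hinge, z up
- hinge (a point): middle of the stand's hinge line, in the plate's middle plane: 172.5 mm from the seat's point along the seat's -x and 18.9 mm above it; axes as the seat's. The hinge is stiff and damped (0.6 N m friction, 1 N m s/rad): above about 55 degrees the plate stays where left and takes 3 to 6 N on its margin to push down; below that it sinks slowly by its own weight
- plate (a joint): angle in rad above level of the hinged aluminium plate; starts nearly upright (1.25 to 1.43) and swings down away from the robot, over the seat. Plate 160 mm wide, 12 mm thick, reaching 215 mm from the hinge, 1.05 kg with the dial. Resting on blue plus yellow it reads 0.524 (30 degrees); with no blocks it sinks to level (0)
- roller (a point): centre of the steel roller (radius 10 mm, 120 mm long, parallel to the hinge) under the plate's free end, 190 mm from the hinge along the plate and 16 mm below its middle plane; it comes to rest on the block stack, above the seat's middle. Axes as those of the press point
- press (a point): point on the plate's upper face (the dial's side), midway across, 197 mm from the hinge along the plate, 18 mm from its free end, 6 mm above its middle plane: a flat margin beyond the dial where the plate can be pushed. x along the plate away from the hinge, y along the hinge, z the outward normal. The red index line (42 mm) runs along x here
- dial (a joint): reading of the graduated turntable in rad: 0 when the red scale mark (and the red end of the finger bar) points at the red index line, growing as the turntable turns anticlockwise, seen looking down on its face. Starts between 1.5 and 2.5 (86 to 143 degrees). Friction 0.08 N m; it stays where it is left
- dial_face (a point): centre of the white turntable's upper face: disc 140 mm across, 12 mm thick, on the plate, axis 95 mm from the hinge. Its rim carries black marks every 10 degrees from 0 (red mark, in line with the bar's red end) to 180, longer every 30, increasing clockwise; the mark at the red index line is the reading. Axes as those of the bar
- dial_grip (a point): the turntable's finger bar: 90 mm long, 14 mm thick, standing 32 mm above the disc's face, across its centre, black with one red end. Point on the turning axis, 20 mm above the disc's face, 12 mm below the bar's top. x along the bar to its red end, y across the bar, z out of the disc along the turning axis
- blue_c (a point): lower rest block; a solid plastic block, blue, 100 mm long (its x), 40 mm wide (its y), 50 mm tall (its z), about 200 g, lying flat on the table; this point is its centre, half-way up
- yellow_c (a point): upper rest block; a solid plastic block, yellow, 100 mm long (its x), 40 mm wide (its y), 40 mm tall (its z), about 160 g, lying flat on the table; this point is its centre, half-way up
- green_c (a point): a rest block for another angle, not needed; a solid plastic block, green, 100 mm long (its x), 40 mm wide (its y), 60 mm tall (its z), about 240 g, lying flat on the table; this point is its centre, half-way up
- tub: bystander: white lidded tub, 84 mm across, 100 mm tall; origin at the centre of its underside
- mug: bystander: blue mug, 80 mm across, 90 mm tall; origin at the centre of its underside
- pin: bystander: wooden rolling pin, 300 mm long along its y, 48 mm thick; origin under its middle, on the table
- bowl: bystander: steel bowl, 140 mm across, 60 mm tall; origin at the centre of its underside
- jar: bystander: amber glass jar, 70 mm across, 110 mm tall; origin at the centre of its underside
- tumbler: bystander: orange tumbler, 70 mm across, 90 mm tall; origin at the centre of its underside
Mind the look-alikes: they are no part of the job. Of the things that look like the part that bears yellow_c, the largest one is meant.

How it is judged (in metres and radians):
On the way, in this order (a step that is already met when the one before it is completed fails the run):
1. blue lies on the seat with yellow on top, both let go, the plate still up (horizontal distance between each of blue_c, yellow_c and seat below 0.018 m and z of blue_c in the frame of seat below 0.028 m and z of yellow_c in the frame of seat between 0.066 and 0.073 m and angle between each of blue_c, yellow_c's own z axis and vertical below 0.06 rad and angle between the x axis of each of blue_c, yellow_c and the y axis of seat, either way round below 0.26 rad and value of joint plate above 1 rad and contact force between the fingers and blue below 0.2 N and contact force between the fingers and yellow below 0.2 N), for 0.2 s.
2. the plate rests on the stack at 30 degrees (horizontal distance between each of blue_c, yellow_c and seat below 0.018 m and z of blue_c in the frame of seat below 0.028 m and z of yellow_c in the frame of seat between 0.066 and 0.073 m and angle between each of blue_c, yellow_c's own z axis and vertical below 0.06 rad and angle between the x axis of each of blue_c, yellow_c and the y axis of seat, either way round below 0.26 rad and value of joint plate between 0.4986 and 0.5486 rad), for 0.2 s.
3. the turntable reads 60 (value of joint dial between 0.9948 and 1.0996 rad and velocity of joint dial between -0.05 and 0.05 rad/s), for 0.2 s.
At the end, for the whole second after the job is handed in: The blue block lies flat on the seat and the yellow block flat on it, each within 18 mm of the seat's middle and 15 degrees of its long direction; the plate rests on them at 30 degrees (within 1.4); the turntable reads 60 degrees (within 3) and is still; everything is let go and at rest (all of step 2 and all of step 3 and linear speed of each of blue, yellow below 0.02 m/s); the robot touches nothing.
It fails at once if the green block or another bystander is moved more than 20 mm (distance of any of green_c, tub, mug, pin, bowl, jar, tumbler from where it was at the start of the episode above 0.02 m).
It fails at once if a bystander is tipped over (angle between any of tub, mug, bowl, jar, tumbler's own z axis and vertical above 0.5 rad).
It fails at once if the plate is slammed down (faster than 1.5 rad/s) (velocity of joint plate below -1.5 rad/s).
It also fails if it takes over 72 s, if anything falls off the work surface, if the arm or the gripper's body presses on something with over 40 N, if the wrist force passes 120 N, or if a joint passes its speed limit or range.

## Working session

There is one attempt and no reset: what is moved stays moved. The work goes in short steps, Python scripts to look and compute and a tool call to move; the robot and the scene stay as the last step left them, time stands still between calls to the robot, and variables do not carry over. Pictures are saved under pics/ and viewed, on a budget of 10 in all, crops included, one or two more only if the job needs it, and the job is handed in when it is done.

Besides the shell and the picture viewer there is one more tool, called after "Request:" as name(argument=value, ...) on one line, values as JSON. drive_tool: Moves the arm, as the interface text tells. Its arguments: {"type":"object","properties":{"plan":{"type":"array","items":{"type":"array","items":{"type":"array","items":{"type":"number"}}}}},"required":["plan"]}

```bash
ls; mkdir -p pics; python3 - <<'E'
from station import *
import cv2,numpy as np,pickle
s=observe();print({k:np.round(v,3).tolist() for k,v in s.items()})
fr={n:grab_frame(n) for n in("scene","top","wrist")}
for n,f in fr.items():
    print(n,{k:np.round(v,4).tolist() for k,v in f.items() if k!="img"})
pickle.dump((s,fr),open("f0.pkl","wb"))
for n in ("scene","top"): cv2.imwrite(f"pics/{n}0.png",cv2.resize(fr[n]["img"][:,:,::-1],(800,600),interpolation=cv2.INTER_CUBIC))
E
```

```text
pics
{'time': 0.0, 'q': [-87.037, 9.115, 91.571, -0.0, 79.425, -12.039], 'joint_velocities': [-0.069, 0.053, 0.083, -0.069, -0.126, -0.045], 'effort': [-0.002, -39.601, -33.143, -0.0, 0.009, 0.0], 'tcp_pos': [148.768, -554.722, 190.504], 'tcp_rot': [[-0.966, -0.0, 0.259], [-0.259, 0.002, -0.966], [-0.0, -1.0, -0.002]], 'contact_force': [-0.119, -0.567, 0.74], 'wrist_torque': [-0.023, 0.022, 0.0], 'grip_width': 85.35}
scene {'fov_y': 57.6526, 'cx': 254.1326, 'cy': 189.5643, 'xyz': [980.277, -613.4258, 1038.3644], 'attitude': [[0.8261, 0.4356, -0.3577], [0.5635, -0.6476, 0.5129], [-0.0082, -0.6252, -0.7804]]}
top {'fov_y': 51.2926, 'cx': 255.9922, 'cy': 184.2089, 'xyz': [439.9933, 7.3559, 1363.9532], 'attitude': [[-0.0302, -0.9972, 0.0679], [-0.9995, 0.0302, -0.0013], [-0.0008, -0.0679, -0.9977]]}
wrist {'fov_y': 65.7065, 'cx': 252.7471, 'cy': 191.5615, 'hand_eye': [[-0.0004, 0.9642, 0.2651, -66.6811], [0.0011, -0.2651, 0.9642, -181.1813], [1.0, 0.0007, -0.0009, -0.5841], [0.0, 0.0, 0.0, 1.0]]}
```

View pics/scene0.png

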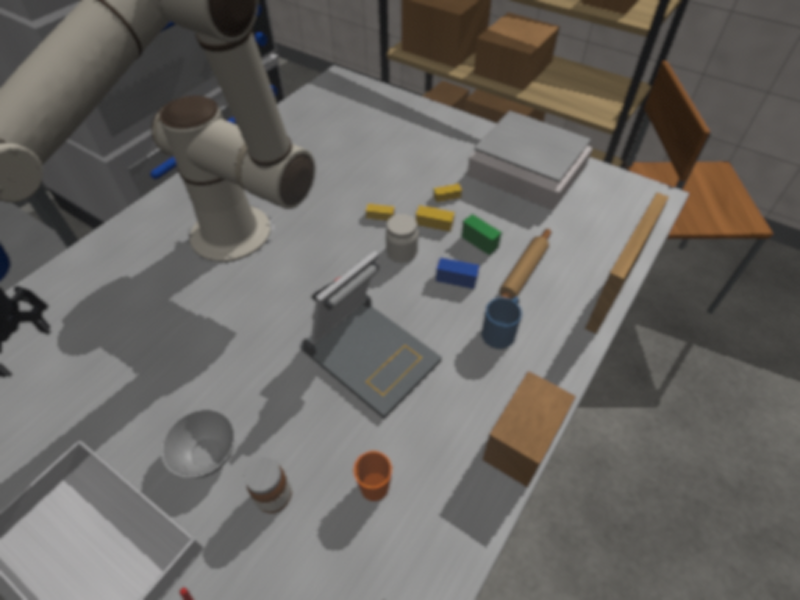

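View pics/top0.png

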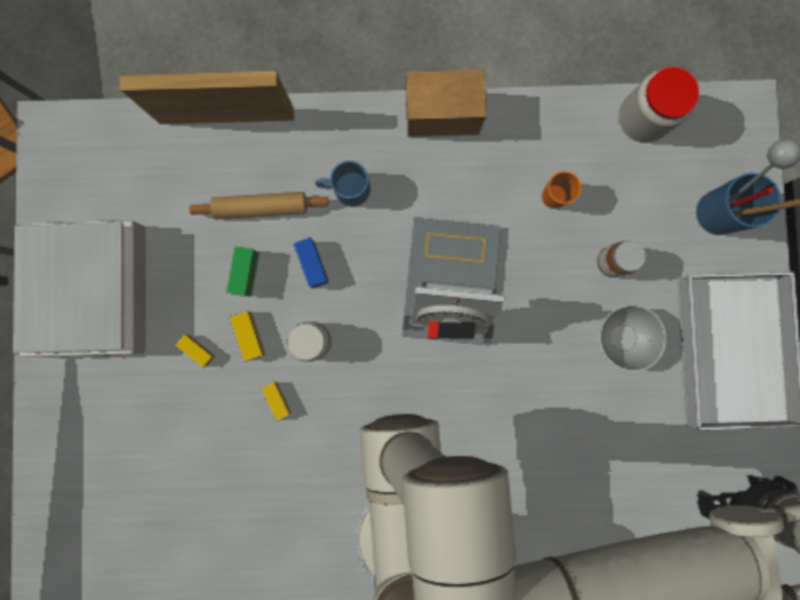

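Scene picture: three yellow blocks, at about (435,217), (380,211) and (447,191). In the top picture they are at (247,336), (194,350) and (276,400). (247,336) looks largest, so it is probably the 100 mm block. Blue is at (310,262) in top, green at (242,271), the seat outline at (455,247), and the plate is upright with the bar's red end to the left at (433,330). I'll measure these and check the yellow one in an enlarged crop.

```bash
cat > h.py <<'E'
import numpy as np,cv2
from scipy.optimize import least_squares
def ray(f,uv,s=None):
    """pixel -> (origin, unit dir) world; wrist frames need state s"""
    uv=np.atleast_2d(uv).astype(float); h=f["img"].shape[0]
    F=h/2/np.tan(np.radians(f["fov_y"])/2); p=(uv-[f["cx"],f["cy"]])/F
    if "hand_eye" in f:
        r=np.linalg.norm(p,axis=1,keepdims=True); d=np.hstack([p/np.maximum(r,1e-9)*np.sin(r),np.cos(r)])
        H=np.array(f["hand_eye"]); R=np.array(s["tcp_rot"])@H[:3,:3]; o=np.array(s["tcp_pos"])+np.array(s["tcp_rot"])@H[:3,3]
    else:
        d=np.hstack([p,np.ones((len(p),1))]); R=np.array(f["attitude"]); o=np.array(f["xyz"])
    d=d@R.T; return o,d/np.linalg.norm(d,axis=1,keepdims=True)
def onz(f,uv,z,s=None):
    o,d=ray(f,uv,s); return o+d*((z-o[2])/d[:,2:])
def tri(rays):
    A=sum(np.eye(3)-np.outer(d,d) for o,d in rays); b=sum((np.eye(3)-np.outer(d,d))@o for o,d in rays)
    x=np.linalg.solve(A,b); return x,[np.linalg.norm((np.eye(3)-np.outer(d,d))@(x-o)) for o,d in rays]
def blobs(img,lo,hi,vmin=0,amin=15):
    hsv=cv2.cvtColor(img,cv2.COLOR_RGB2HSV); m=cv2.inRange(hsv,(lo,110,vmin),(hi,255,255))
    c,_=cv2.findContours(m,cv2.RETR_EXTERNAL,cv2.CHAIN_APPROX_NONE)
    return sorted([k for k in c if cv2.contourArea(k)>=amin],key=cv2.contourArea,reverse=True),hsv,m
E
python3 - <<'E'
import pickle; from h import *
s,fr=pickle.load(open("f0.pkl","rb"))
for n in("top","scene"):
    f=fr[n]
    for col,lo,hi in(("blue",112,126),("yellow",18,33),("green",50,85),("red",0,4)):
        cs,hsv,m=blobs(f["img"],lo,hi,amin=40)
        for k in cs[:4]:
            mm=np.zeros(m.shape,np.uint8);cv2.drawContours(mm,[k],-1,255,-1); v=hsv[...,2][(mm>0)&(m>0)]
            M=cv2.moments(k);print(n,col,round(M["m10"]/M["m00"]),round(M["m01"]/M["m00"]),"A",cv2.contourArea(k),"V",np.percentile(v,[5,25,50,75,95]).astype(int))
t=fr["top"]["img"][130:280,100:330,::-1]; c=fr["scene"]["img"][105:190,225:330,::-1]
cv2.imwrite("pics/crop1.png",np.hstack([cv2.resize(t,None,fx=2.2,fy=2.2,interpolation=2)[:330],cv2.resize(c,(280,330),interpolation=2)]))
E
```

```text
top yellow 130 52 A 990.5 V [ 55 134 150 155 161]
top yellow 165 131 A 616.5 V [102 129 143 153 161]
top yellow 158 215 A 378.5 V [ 81 171 187 188 188]
top yellow 124 224 A 219.0 V [ 90 162 185 186 187]
top green 154 173 A 331.0 V [ 77 133 134 134 136]
top red 430 59 A 837.0 V [128 171 172 173 174]
top red 277 210 A 61.0 V [104 148 173 181 183]
scene blue 291 177 A 119.5 V [ 67  68  68  74 134]
scene yellow 278 139 A 234.5 V [ 83  85 146 171 173]
scene yellow 286 123 A 110.5 V [ 82  88 138 166 172]
scene yellow 243 135 A 108.0 V [ 85  93 152 169 171]
scene green 308 146 A 144.5 V [ 69 103 120 122 124]
```

View pics/crop1.png

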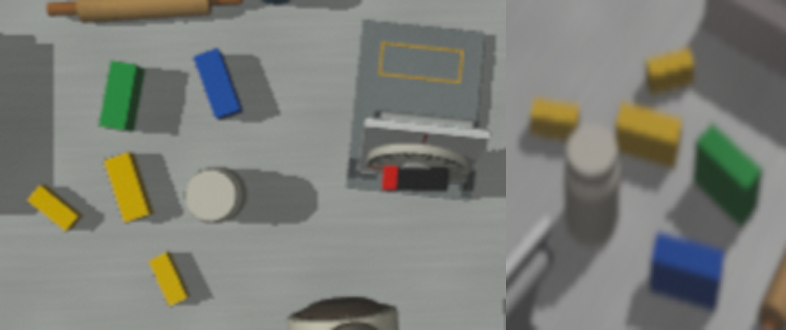

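The crop shows yellow candidates at (127,187), (52,207) and (168,278). The one at (127,187), top-camera pixel (158,215), has area 378 against 219 for the next, so it is the largest and the one meant. Next I'll triangulate the top faces and the seat.

```bash
python3 - <<'E'
import pickle; from h import *
s,fr=pickle.load(open("f0.pkl","rb"))
spec={"blue":((105,128),(88,88),50,[(198,168),(292,174)]),"yellow":((18,33),(160,125),40,[(158,215),(278,139)]),"green":((50,85),(120,108),60,[(154,173),(308,146)])}
for n,((lo,hi),vm,ht,near) in spec.items():
    rays=[];out=[]
    for f,v,p in zip((fr["top"],fr["scene"]),vm,near):
        cs,_,m=blobs(f["img"],lo,hi,v,20)
        k=min(cs,key=lambda k:np.linalg.norm(k.reshape(-1,2).mean(0)-p)); r=cv2.minAreaRect(k)
        mm=np.zeros(m.shape,np.uint8);cv2.drawContours(mm,[k],-1,255,-1);yx=np.argwhere(mm>0);c=yx.mean(0)[::-1]
        o,d=ray(f,c);rays.append((o,d[0])); P=onz(f,yx[:,::-1],ht)[:,:2].astype(np.float32)
        rr=cv2.minAreaRect(P);bp=cv2.boxPoints(rr);e=[bp[1]-bp[0],bp[2]-bp[1]];L=max(e,key=np.linalg.norm)
        out.append((np.round(c,1),np.round(P.mean(0),1),np.round(sorted(map(np.linalg.norm,e)),0),round(np.degrees(np.arctan2(L[1],L[0]))%180,1)))
    x,res=tri(rays);print(n,"tri",np.round(x,1),np.round(res,1));[print("  ",o) for o in out]
# seat outline
rays=[];
for f,box in((fr["top"],(265,145,320,172)),(fr["scene"],(230,218,275,258))):
    x0,y0,x1,y1=box;sub=f["img"][y0:y1,x0:x1].astype(int);d=sub[...,0]-sub[...,2]
    yx=np.argwhere(d>0.4*d.max())[:,::-1]+[x0,y0]
    r=cv2.minAreaRect(yx.astype(np.float32));b=cv2.boxPoints(r);c=b.mean(0)
    P=onz(f,yx,20)[:,:2].astype(np.float32);rr=cv2.minAreaRect(P);
    o,dd=ray(f,r[0]);rays.append((o,dd[0]));print("seat",len(yx),np.round(r[0],1),"onz20 centre",np.round(rr[0],1),np.round(rr[1],0),round(rr[2],1))
print("seat tri",tri(rays))
f=fr["top"]; print("plate top edge",onz(f,[[266,183],[321,190]],240))
E
```

```text
blue tri [593.8 196.8  43.3] [2.4 2.4]
   (array([198.3, 167.3]), array([591.1, 194.4], dtype=float32), array([40., 99.], dtype=float32), np.float32(18.4))
   (array([292.9, 170.9]), array([598.1, 193.2], dtype=float32), array([41., 94.], dtype=float32), np.float32(18.0))
yellow tri [440.  340.2  32.6] [1.7 1.7]
   (array([156.4, 214.8]), array([438.8, 337.3], dtype=float32), array([36., 98.], dtype=float32), np.float32(17.7))
   (array([278.2, 136.2]), array([445.1, 334.4], dtype=float32), array([40., 98.], dtype=float32), np.float32(17.5))
green tri [578.9 345.1  52.9] [1.7 1.7]
   (array([152.8, 172.7]), array([576.8, 342.3], dtype=float32), array([35., 97.], dtype=float32), np.float32(168.6))
   (array([308.4, 144.9]), array([582.7, 339.6], dtype=float32), array([30., 91.], dtype=float32), np.float32(169.4))
seat 160 [290.9 158. ] onz20 centre [ 616.8 -114.9] [129.  53.] 82.5
seat 200 [251.5 236. ] onz20 centre [ 619.2 -114.3] [131.  54.] 82.9
seat tri (array([ 617.85462374, -114.57262622,   17.33214782]), [np.float64(0.9477498658316866), np.float64(0.9477498658314714)])
plate top edge [[ 519.03972472  -22.36956747  240.        ]
 [ 494.62148988 -176.43159131  240.        ]]
```

```bash
cat >> h.py <<'E'
def go(tcp,tgt,R):
    """shift in tool axes, units of 25 mm"""
    return np.round(np.array(R).T@(np.array(tgt)-np.array(tcp))/25,2)
def yaw(R): R=np.array(R); return np.degrees(np.arctan2(R[1,2],R[0,2]))
E
python3 - <<'E'
import pickle; from h import *
s,fr=pickle.load(open("f0.pkl","rb")); f=fr["top"]
g=cv2.cvtColor(f["img"],cv2.COLOR_RGB2GRAY)[200:240,178:218]; m=(g>g[18,19]-25).astype(np.uint8)
n,l,st,ce=cv2.connectedComponentsWithStats(m); k=l[18,19]; print("tub",st[k],ce[k]+[178,200],onz(f,[ce[k]+[178,200]],100))
R=np.array(s["tcp_rot"]);p=s["tcp_pos"];print(np.round(R,3).tolist(),yaw(R))
print("up",go(p,[p[0],p[1],340],R)); p=[p[0],p[1],340]
for t in ([470,-330,340],[594,196,200]): print(t,go(p,t,R));p=t
E
```

```text
tub [  0   0  40  35 750] [192.91333333 215.48666667] [[433.26344443 207.42773342 100.        ]]
[[-0.966, -0.0, 0.259], [-0.259, 0.002, -0.966], [-0.0, -1.0, -0.002]] -74.998575048401
up [-0.   -5.98 -0.01]
[470, -330, 340] [-14.74   0.02  -5.36]
[594, 196, 200] [-10.23   5.64 -19.03]
```

Request:
drive_tool(plan=[[[-1,-1,-0.4,0,85],[-1,-1,-0.4,0,85],[-1,-1,-0.4,0,85],[-1,-1,-0.4,0,85],[-1,-1,-0.4,0,85],[-1,-1,-0.4,0,85],[-1,0,-0.8,0,85],[-1,0,-0.8,0,85],[-1,0,-0.8,0,85],[-1,0,-0.8,0,85]]])

```text
time: 1.15
tcp_pos: [354.6, -354.2, 341.2]
tcp_rot: [[-0.966, -0.0, 0.259], [-0.259, 0.0, -0.966], [0.0, -1.0, -0.0]]
contact_force: [0.9, 0.1, -0.1]
grip_width: 85.2
```

Request:
drive_tool(plan=[[[-1,0,-1,0,85],[-1,0,-1,0,85],[-1,0,-1,0,85],[-1,0,-1,0,85],[-1,0,-1,0,85],[-1,0,-1,0,85],[-1,0,-1,0,85],[-1,0,-1,0,85],[-1,0,-1,0,85],[-1,0,-1,0,85]]])

```text
time: 2.15
tcp_pos: [531.2, -47.8, 341.2]
tcp_rot: [[-0.966, -0.0, 0.259], [-0.259, 0.0, -0.966], [0.0, -1.0, -0.0]]
contact_force: [-0.1, 0.6, 0.1]
grip_width: 85.1
```

Request:
drive_tool(plan=[[[-0.5,0.4,-0.9,0,85],[-0.5,0.4,-0.9,0,85],[-0.5,0.4,-0.9,0,85],[-0.5,0.4,-0.9,0,85],[-0.5,0.4,-0.9,0,85],[-0.5,0.4,-0.9,-3,85],[-0.5,0.4,-0.9,0,85],[-0.5,0.4,-0.9,0,85],[-0.5,0.4,-0.9,0,85],[-0.5,0.4,-0.9,0,85]]])

```text
time: 3.15
tcp_pos: [587.9, 202.6, 240.6]
tcp_rot: [[-0.951, -0.001, 0.309], [-0.309, -0.0, -0.951], [0.001, -1.0, -0.0]]
contact_force: [-0.1, 0.6, 0.5]
grip_width: 85.0
```

```bash
cat >> h.py <<'E'
def face(f,lo,hi,vmin,z,s=None,near=None,smin=110):
    cs,_,m=blobs(f["img"],lo,hi,vmin,60)
    k=cs[0] if near is None else min(cs,key=lambda k:np.linalg.norm(k.reshape(-1,2).mean(0)-near))
    mm=np.zeros(m.shape,np.uint8);cv2.drawContours(mm,[k],-1,255,-1);px=np.argwhere(mm>0)[:,::-1]
    P=onz(f,px,z,s)[:,:2].astype(np.float32);rr=cv2.minAreaRect(P);b=cv2.boxPoints(rr);e=[b[1]-b[0],b[2]-b[1]];L=max(e,key=np.linalg.norm)
    return px.mean(0),P.mean(0),rr[0],sorted(map(np.linalg.norm,e)),np.degrees(np.arctan2(L[1],L[0]))%180
E
python3 - <<'E'
from station import *; from h import *; import pickle
s=observe();f=grab_frame("wrist");pickle.dump((s,f),open("w1.pkl","wb"))
cv2.imwrite("pics/w1.png",f["img"][:,:,::-1])
hsv=cv2.cvtColor(f["img"],cv2.COLOR_RGB2HSV);m=cv2.inRange(hsv,(105,110,0),(128,255,255));v=hsv[...,2][m>0];print(np.histogram(v,12))
for vm in(60,90,110):print(vm,face(f,105,128,vm,50,s))
E
```

```text
(array([ 673,  615,  194,  180,  103,  129,  298,   27,   28,   85,   92,
       2157]), array([  1.,  15.,  29.,  43.,  57.,  71.,  85.,  99., 113., 127., 141.,
       155., 169.]))
60 (array([259.34855467, 160.76874738]), array([594.39294, 196.97017], dtype=float32), (592.8722534179688, 196.32496643066406), [np.float32(39.26932), np.float32(99.761406)], np.float32(18.030283))
90 (array([259.20290474, 161.34899616]), array([593.6303, 196.9108], dtype=float32), (592.7499389648438, 196.32650756835938), [np.float32(39.144615), np.float32(99.69916)], np.float32(17.74803))
110 (array([259.17994859, 161.41002571]), array([593.5476 , 196.91406], dtype=float32), (592.203857421875, 196.6854248046875), [np.float32(38.286995), np.float32(98.623924)], np.float32(18.850258))
```

View pics/w1.png

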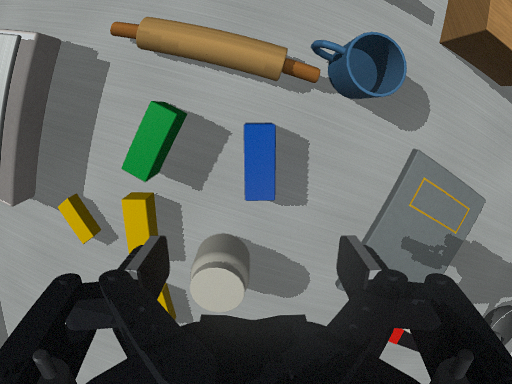

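Picture 4 (wrist): blue's top face is at (259,161), measuring 39 x 99.7 mm at z=50, so its height is confirmed. It is centred at (593.4,196.8) with its long axis at 18 degrees, and its surroundings are clear. Descending.

Request:
drive_tool(plan=[[[-0.13,0.9,0.29,0,80],[0,1,0,0,80],[0,1,0,0,80],[0,1,0,0,80],[0,1,0,0,80],[0,1,0,0,80],[0,1,0,0,80],[0,1,0,0,80],[0,0.8,0,0,80],[0,0.42,0,0,80]]])

```text
time: 4.2
tcp_pos: [591.5, 195.3, 10.9]
tcp_rot: [[-0.951, -0.004, 0.309], [-0.309, -0.001, -0.951], [0.004, -1.0, -0.001]]
contact_force: [0.3, -0.6, -0.1]
grip_width: 79.8
```

Request:
drive_tool(plan=[[[0,0,0,0,80],[0,0,0,0,30],[0,0,0,0,30],[0,0,0,0,30],[0,0,0,0,30],[0,0,0,0,30],[0,0,0,0,30],[0,0,0,0,30]]])

```text
time: 5.0
tcp_pos: [593.4, 195.7, 13.5]
tcp_rot: [[-0.951, 0.0, 0.309], [-0.309, 0.0, -0.951], [-0.0, -1.0, -0.0]]
contact_force: [0.1, -0.3, -0.2]
grip_width: 30.2
```

```bash
python3 - <<'E'
from station import *; from h import *
f=grab_frame("wrist");g=grab_frame("scene");print(observe()["grip_width"])
cv2.imwrite("pics/w2.png",np.hstack([cv2.resize(f["img"],(400,300)),cv2.resize(g["img"][100:220,230:390],(400,300),interpolation=2)])[:,:,::-1])
E
```

```text
30.134531355468052
```

View pics/w2.png

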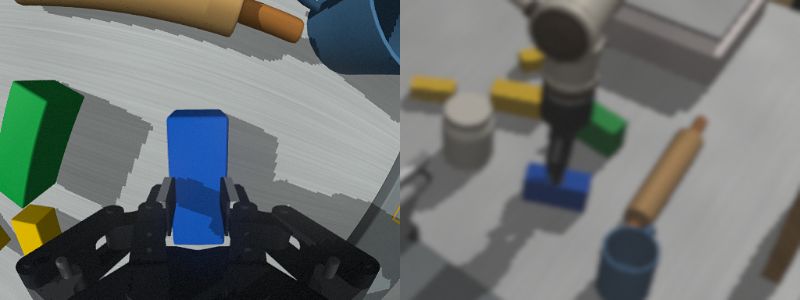

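Picture 5: the pads stand either side of the blue block, at left-panel columns 172 and 228. It isn't clear they are gripping, so I'll close fully and see where they stop.

Request:
drive_tool(plan=[[[0,0,0,0,0],[0,0,0,0,0],[0,0,0,0,0],[0,0,0,0,0],[0,0,0,0,0]]])

```text
time: 5.6
tcp_pos: [593.4, 195.7, 13.5]
tcp_rot: [[-0.951, -0.0, 0.309], [-0.309, 0.0, -0.951], [0.0, -1.0, -0.0]]
contact_force: [0.7, 0.5, 0.5]
grip_width: -0.2
```

```bash
python3 - <<'E'
from station import *; from h import *
s=observe();f=grab_frame("wrist");print(s["grip_width"],s["effort"])
cv2.imwrite("pics/w3.png",f["img"][:,:,::-1])
for vm in(60,90,110):print(vm,face(f,105,128,vm,50,s))
E
```

```text
-0.1721983236847785 [-1.34678914e-03 -4.74848878e+01 -2.89558893e+01 -1.20300610e-04
  7.83085579e-04 -7.77958924e-07]
60 (array([252.98724105, 189.13362601]), array([619.646  , 204.88907], dtype=float32), (612.2047729492188, 202.50930786132812), [np.float32(38.94611), np.float32(66.073715)], np.float32(18.568508))
90 (array([252.91708057, 188.96868102]), array([619.7229 , 204.95276], dtype=float32), (612.5015869140625, 202.62380981445312), [np.float32(38.918137), np.float32(65.43809)], np.float32(18.568497))
110 (array([252.4459725 , 192.12301647]), array([618.12036, 204.68938], dtype=float32), (610.830322265625, 202.19566345214844), [np.float32(38.665386), np.float32(60.698063)], np.float32(18.568531))
```

View pics/w3.png

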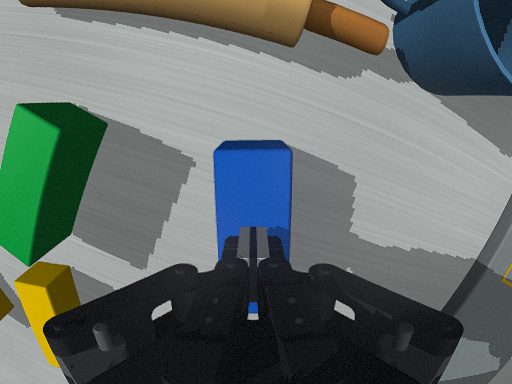

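Picture 6 (wrist): the fingers are shut above the block, with their tips at (254,228). Where the tips show, shut here and open in picture 4 at (165,238), puts the real finger ends about 43 mm short of the reported TCP, and both pictures agree. The block's size in the picture shows the camera height is right. So the true tip z is about the reported z plus 43. I'll reopen and descend step by step, watching the force.

Request:
drive_tool(plan=[[[0,0,0,0,80],[0,0,0,0,80],[0,0,0,0,80],[0,0,0,0,80],[0,0,0,0,80],[0,0.5,0,0,80],[0,0.5,0,0,80],[0,0,0,0,80]]])

```text
time: 6.45
tcp_pos: [590.7, 195.3, -14.9]
tcp_rot: [[-0.951, -0.006, 0.309], [-0.309, -0.001, -0.951], [0.006, -1.0, -0.001]]
contact_force: [0.0, -0.1, -0.7]
grip_width: 79.9
```

Request:
drive_tool(plan=[[[0,0.3,0,0,80],[0,0.3,0,0,80],[0,0.3,0,0,80],[0,0,0,0,0],[0,0,0,0,0],[0,0,0,0,0],[0,0,0,0,0],[0,0,0,0,0],[0,0,0,0,0]]])

```text
time: 7.35
tcp_pos: [593.9, 195.8, -33.5]
tcp_rot: [[-0.951, 0.001, 0.309], [-0.309, 0.0, -0.951], [-0.001, -1.0, 0.0]]
contact_force: [-0.2, -0.7, 0.8]
grip_width: 39.1
```

```bash
python3 - <<'E'
from station import *; from h import *
s=observe();print(np.round(s["q"],2),np.round(s["tcp_pos"],1),s["grip_width"],yaw(s["tcp_rot"]))
p=np.array(s["tcp_pos"]);R=np.array(s["tcp_rot"]);
a=np.radians(-7.3);c=np.cos(a);n=np.sin(a)
R2=np.array([[n,0,c],[-c,0,n],[0,-1,0]])
print(R2.round(3).tolist(), "dist", go(p,[617.9,-114.6,170],R), go([593.4,195.8,170],[617.9,-114.6,170],R2))
E
```

```text
[ 7.19 31.1  91.03  0.   57.8  79.19] [593.9 195.8 -33.5] 39.13792674450797 -72.00081292364227
[[-0.127, 0.0, 0.992], [-0.992, 0.0, -0.127], [0.0, -1.0, 0.0]] dist [ 2.92 -8.14 12.1 ] [12.19  0.    2.55]
```

Request:
drive_tool(plan=[[[0,-0.5,0,0,0],[0,-1,0,0,0],[0,-1,0,0,0],[0,-1,0,0,0],[0,-1,0,0,0],[0,-1,0,0,0],[0,-1,0,0,0],[0,-1,0,0,0],[0,-0.5,0,0,0],[0,0,0,0,0]]])

```text
time: 8.35
tcp_pos: [594.7, 195.9, 168.5]
tcp_rot: [[-0.951, 0.004, 0.309], [-0.309, 0.001, -0.951], [-0.004, -1.0, 0.001]]
contact_force: [0.5, 0.5, -0.1]
grip_width: 39.4
```

Request:
drive_tool(plan=[[[0,0,0,-8.1,0],[0,0,0,-8.1,0],[0,0,0,-8.1,0],[0,0,0,-8.1,0],[0,0,0,-8.1,0],[0,0,0,-8.1,0],[0,0,0,-8.1,0],[0,0,0,-8,0],[0,0,0,0,0]]])

```text
time: 9.25
tcp_pos: [592.2, 195.6, 163.9]
tcp_rot: [[-0.127, -0.003, 0.992], [-0.992, -0.0, -0.127], [0.001, -1.0, -0.003]]
contact_force: [1.2, 1.1, -1.2]
grip_width: 39.3
```

Request:
drive_tool(plan=[[[0.5,0,0.3,0,0],[1,0,0.3,0,0],[1,0,0.3,0,0],[1,0,0.3,0,0],[1,0,0.3,0,0],[1,0,0.3,0,0],[1,0,0.3,0,0],[1,0,0.3,0,0],[1,0,0.15,0,0],[1,0,0,0,0]]])

```text
time: 10.25
tcp_pos: [626.4, -50.3, 165.3]
tcp_rot: [[-0.131, -0.001, 0.991], [-0.991, -0.0, -0.131], [0.0, -1.0, -0.001]]
contact_force: [0.1, -0.5, -1.8]
grip_width: 39.2
```

Request:
drive_tool(plan=[[[1,0,0,0,0],[1,0.5,0,0,0],[0.7,0.7,0,0,0],[0,0.8,0,0,0],[0,0.8,0,0,0],[0,0.8,0,0,0],[0,0,0,0,0],[0,0,0,0,0]]])

```text
time: 11.05
tcp_pos: [617.5, -115.6, 75.8]
tcp_rot: [[-0.129, -0.001, 0.992], [-0.992, 0.0, -0.129], [-0.0, -1.0, -0.001]]
contact_force: [0.7, -0.1, -1.4]
grip_width: 39.4
```

Request:
drive_tool(plan=[[[0,0.8,0,0,0],[0,0.8,0,0,0],[0,0.8,0,0,0],[0,0.5,0,0,0],[0,0.3,0,0,0],[0,0.2,0,0,0],[0,0.1,0,0,0],[0,0,0,0,0],[0,0,0,0,0]]])

```text
time: 11.95
tcp_pos: [618.5, -115.2, -10.7]
tcp_rot: [[-0.127, 0.001, 0.992], [-0.992, -0.0, -0.127], [0.0, -1.0, 0.001]]
contact_force: [1.1, 0.8, -1.6]
grip_width: 39.4
```

Request:
drive_tool(plan=[[[0,0.06,0,0,0],[0,0.06,0,0,0],[0,0,0,0,0],[0,0,0,0,65],[0,0,0,0,65],[0,0,0,0,65],[0,-0.3,0,0,65],[0,-0.8,0,0,65],[0,-1,0,0,65],[0,-1,0,0,65]]])

```text
time: 12.95
tcp_pos: [617.7, -114.9, 64.1]
tcp_rot: [[-0.127, -0.0, 0.992], [-0.992, 0.0, -0.127], [-0.0, -1.0, -0.0]]
contact_force: [0.9, -1.0, -0.2]
grip_width: 65.1
```

Request:
drive_tool(plan=[[[0,-1,0,0,75],[0,-1,0,0,75],[0,-1,0,0,75],[0,-1,0,0,75],[-1,-1,0,0,80],[-1,-0.4,0,0,80],[-1,0,0,0,80],[-1,0,0,0,80],[-1,0,0,0,80],[-1,0,0,0,80]]])

```text
time: 13.95
tcp_pos: [637.0, 34.9, 198.6]
tcp_rot: [[-0.127, 0.001, 0.992], [-0.992, -0.0, -0.127], [0.0, -1.0, 0.001]]
contact_force: [-0.1, 0.2, 1.1]
grip_width: 80.1
```

```bash
python3 - <<'E'
from station import *; from h import *
s=observe();f=grab_frame("top");g=grab_frame("scene");w=grab_frame("wrist")
cv2.imwrite("pics/p4.png",np.hstack([cv2.resize(f["img"][130:230,230:340],(400,360),interpolation=2),cv2.resize(w["img"],(400,360))])[:,:,::-1])
print(s["q"],s["tcp_pos"])
for i,v in((f,88),(g,88)):
  try: print([np.round(x,1) for x in face(i,105,128,v,70,near=(290,158) if i is f else (245,225))])
  except Exception as e: print(e)
E
```

```text
[-7.70015990e+00  1.80223678e+01  8.01447596e+01 -2.79904686e-05
  8.17987054e+01 -3.98354779e-01] [636.99687827  34.86366126 198.61690821]
[array([292.2, 156. ]), array([ 616.5, -115.1], dtype=float32), array([ 616.9, -114.8]), array([ 39.8, 100.4], dtype=float32), np.float32(83.0)]
[array([251.6, 229.1]), array([ 622.8, -117.8], dtype=float32), array([ 623.7, -117.7]), array([40.5, 99.7], dtype=float32), np.float32(84.4)]
```

View pics/p4.png

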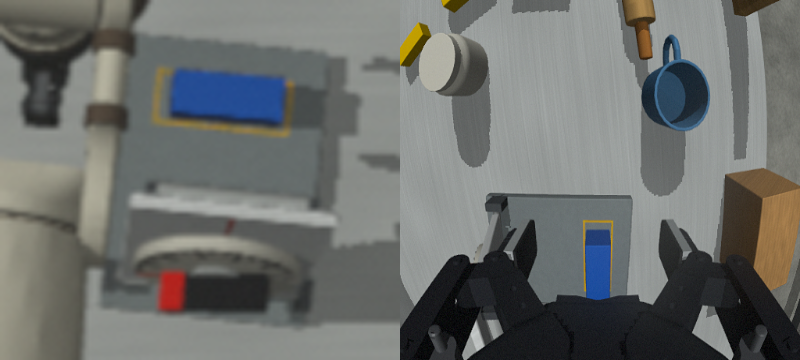

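Picture 7: blue lies centred in the outline, measured at (616.9,-114.8) and 83 degrees, and the plate is still up. Moving to yellow.

Request:
drive_tool(plan=[[[-1,0,-0.9,0,80],[-1,0,-0.9,0,80],[-1,0,-0.9,0,80],[-1,0,-0.9,0,80],[-1,0,-0.9,0,80],[-1,0,-0.9,0,80],[-1,0,-0.9,0,80],[-1,0,-0.9,0,80],[-1,0,-0.9,0,80],[-1,0,-0.9,0,80]]])

```text
time: 15.1
tcp_pos: [445.3, 310.4, 198.4]
tcp_rot: [[-0.128, 0.001, 0.992], [-0.992, -0.0, -0.128], [0.0, -1.0, 0.001]]
contact_force: [0.1, -0.0, -0.7]
grip_width: 79.9
```

Request:
drive_tool(plan=[[[-1,0,-0.3,8.2,80],[0,0,0,8.1,80],[0,0,0,8.1,80],[0,0,0,8.1,80],[0,0,0,8.1,80],[0,0,0,8.1,80],[0,0,0,8.1,80],[0,0,0,8.1,80],[0,0,0,0,80],[0,0,0,0,80]]])

```text
time: 16.1
tcp_pos: [441.7, 335.5, 198.2]
tcp_rot: [[-0.951, 0.0, 0.308], [-0.308, -0.0, -0.951], [-0.0, -1.0, 0.0]]
contact_force: [-0.3, -0.1, 0.2]
grip_width: 79.9
```

```bash
python3 - <<'E'
from station import *; from h import *
s=observe();f=grab_frame("wrist")
cv2.imwrite("pics/w5.png",f["img"][:,:,::-1])
R=np.array(s["tcp_rot"]);p=np.array(s["tcp_pos"]);print(p.round(1),yaw(R))
for vm in(90,130,150):
  r=face(f,18,33,vm,40,s);print(vm,[np.round(x,1) for x in r],go(p,[*r[2],-40],R))
E
```

```text
[441.7 335.5 198.2] -72.06089379909373
90 [array([252.4, 168.4]), array([442.1, 337. ], dtype=float32), array([441.3, 336.3]), array([39.3, 99.5], dtype=float32), np.float32(17.3)] [ 0.01  9.53 -0.04]
130 [array([252.2, 169.2]), array([441.2, 337. ], dtype=float32), array([440.1, 336.6]), array([38.6, 97.1], dtype=float32), np.float32(17.6)] [ 0.05  9.53 -0.06]
150 [array([252. , 169.2]), array([441.1, 337.2], dtype=float32), array([440. , 336.8]), array([38.3, 97. ], dtype=float32), np.float32(17.7)] [ 0.05  9.53 -0.07]
```

The wrist view confirms yellow: 39 x 99.5 mm at z=40, centred at (441,337), long axis at 17.5 degrees.

Request:
drive_tool(plan=[[[0,0.8,-0.05,0.3,75],[0,1,0,0,75],[0,1,0,0,75],[0,1,0,0,75],[0,1,0,0,75],[0,1,0,0,75],[0,1,0,0,75],[0,1,0,0,75],[0,0.8,0,0,75],[0,0.5,0,0,75]]])

```text
time: 17.15
tcp_pos: [440.0, 336.7, -31.2]
tcp_rot: [[-0.953, -0.002, 0.302], [-0.302, -0.001, -0.953], [0.002, -1.0, 0.0]]
contact_force: [-0.4, -0.1, 0.8]
grip_width: 74.9
```

Request:
drive_tool(plan=[[[0,0.3,0,0,75],[0,0,0,0,75],[0,0,0,0,0],[0,0,0,0,0],[0,0,0,0,0],[0,0,0,0,0],[0,0,0,0,0],[0,0,0,0,0]]])

```text
time: 17.95
tcp_pos: [442.1, 337.9, -35.7]
tcp_rot: [[-0.954, 0.002, 0.301], [-0.301, 0.001, -0.954], [-0.003, -1.0, -0.0]]
contact_force: [-0.3, -0.2, 6.9]
grip_width: 39.6
```

Request:
drive_tool(plan=[[[0,-0.4,0,0,0],[0,-0.9,0,0,0],[0,-1,0,0,0],[0,-1,0,0,0],[0,-1,0,0,0],[0,-1,0,0,0],[0,-1,0,0,0],[0,-1,0,0,0],[0,-0.8,0,0,0],[0,-0.3,0,0,0]]])

```text
time: 18.95
tcp_pos: [441.7, 337.8, 175.6]
tcp_rot: [[-0.954, 0.003, 0.301], [-0.301, 0.002, -0.954], [-0.004, -1.0, -0.001]]
contact_force: [0.3, 0.2, -1.1]
grip_width: 39.2
```

Request:
drive_tool(plan=[[[0,0,0,-8.1,0],[0,0,0,-8.1,0],[0,0,0,-8.1,0],[0,0,0,-8.1,0],[0,0,0,-8.1,0],[0,0,0,-8.1,0],[0,0,0,-8.1,0],[0,0,0,-8.3,0],[0,0,0,0,0]]])

```text
time: 19.85
tcp_pos: [440.1, 337.0, 172.0]
tcp_rot: [[-0.13, -0.002, 0.991], [-0.992, -0.001, -0.13], [0.001, -1.0, -0.002]]
contact_force: [0.2, 0.5, -1.1]
grip_width: 39.4
```

Request:
drive_tool(plan=[[[0.4,0,0.5,0,0],[0.9,0,0.9,0,0],[1,0,0.9,0,0],[1,0,0.9,0,0],[1,0,0.9,0,0],[1,0,0.9,0,0],[1,0,0.9,0,0],[1,0,0.9,0,0],[1,0,0.9,0,0],[1,0,0.9,0,0]]])

```text
time: 20.85
tcp_pos: [624.4, 76.4, 172.5]
tcp_rot: [[-0.134, -0.001, 0.991], [-0.991, -0.0, -0.134], [0.0, -1.0, -0.001]]
contact_force: [0.6, 0.7, -1.1]
grip_width: 39.3
```

Request:
drive_tool(plan=[[[1,0,0.5,0,0],[1,0,0.2,0,0],[1,0,0,0,0],[1,0,0,0,0],[1,0,0,0,0],[1,0,0,0,0],[1,0,0,0,0],[0.6,0,0,0,0],[0.2,0,0,0,0],[0,0,0,0,0]]])

```text
time: 21.85
tcp_pos: [615.5, -117.3, 172.8]
tcp_rot: [[-0.132, -0.0, 0.991], [-0.991, 0.0, -0.132], [-0.0, -1.0, -0.0]]
contact_force: [0.5, 0.5, -2.0]
grip_width: 39.5
```

Request:
drive_tool(plan=[[[-0.1,0.6,0.07,0,0],[0,0.9,0,0,0],[0,0.9,0,0,0],[0,0.9,0,0,0],[0,0.9,0,0,0],[0,0.6,0,0,0],[0,0.3,0,0,0],[0,0.2,0,0,0],[0,0,0,0,0],[0,0,0,0,0]]])

```text
time: 22.85
tcp_pos: [618.5, -114.8, 41.5]
tcp_rot: [[-0.131, 0.002, 0.991], [-0.991, -0.001, -0.131], [0.0, -1.0, 0.002]]
contact_force: [0.7, -0.1, -1.4]
grip_width: 39.4
```

Request:
drive_tool(plan=[[[0,0.08,0,0,0],[0,0.08,0,0,0],[0,0.06,0,0,0],[0,0.04,0,0,0],[0,0,0,0,0],[0,0,0,0,0]]])

```text
time: 23.45
tcp_pos: [617.7, -114.7, 34.4]
tcp_rot: [[-0.13, 0.0, 0.991], [-0.991, -0.0, -0.13], [0.0, -1.0, 0.0]]
contact_force: [-2.7, 0.2, 2.2]
grip_width: 39.3
```

Request:
drive_tool(plan=[[[0,0,0,0,65],[0,0,0,0,65],[0,0,0,0,65],[0,0,0,0,65],[0,-0.3,0,0,65],[0,-0.8,0,0,65],[0,-1,0,0,65],[0,-1,0,0,65],[0,-1,0,0,65],[0,-1,0,0,65]]])

```text
time: 24.45
tcp_pos: [617.7, -114.6, 163.2]
tcp_rot: [[-0.13, 0.001, 0.991], [-0.991, -0.0, -0.13], [0.0, -1.0, 0.001]]
contact_force: [0.6, -0.4, 0.7]
grip_width: 64.8
```

Request:
drive_tool(plan=[[[0,-1,0,0,30],[0,-1,0,0,0],[0,-1,0,0,0],[0,-0.9,0,0,0],[-1,0,0,0,0],[-1,0,0,0,0],[-1,0,0,0,0],[-1,0,0,0,0],[-1,0,0,0,0],[0,0,0,0,0]]])

```text
time: 25.45
tcp_pos: [634.1, 12.3, 259.6]
tcp_rot: [[-0.127, 0.001, 0.992], [-0.992, 0.001, -0.127], [-0.001, -1.0, 0.001]]
contact_force: [-0.3, -0.6, 1.3]
grip_width: 0.0
```

```bash
python3 - <<'E'
from station import *; from h import *
s=observe();f=grab_frame("top");g=grab_frame("scene");w=grab_frame("wrist")
cv2.imwrite("pics/p6.png",np.hstack([cv2.resize(f["img"][130:230,240:350],(400,360),interpolation=2),cv2.resize(g["img"][140:280,180:335],(400,360),interpolation=2)])[:,:,::-1])
print(s["tcp_pos"],yaw(s["tcp_rot"]))
for i,v in((f,150),(g,120)):
  try: print([np.round(x,1) for x in face(i,18,33,v,110,near=(290,155) if i is f else (245,210))])
  except Exception as e: print(e)
E
```

```text
[634.06620356  12.31336889 259.64289605] -7.29847422575602
[array([293.6, 154.4]), array([ 616. , -115.8], dtype=float32), array([ 616.1, -115.7]), array([37.7, 96.8], dtype=float32), np.float32(82.5)]
[array([250.8, 222.2]), array([ 620.9, -118.4], dtype=float32), array([ 620.7, -117.9]), array([41. , 97.8], dtype=float32), np.float32(81.9)]
```

View pics/p6.png

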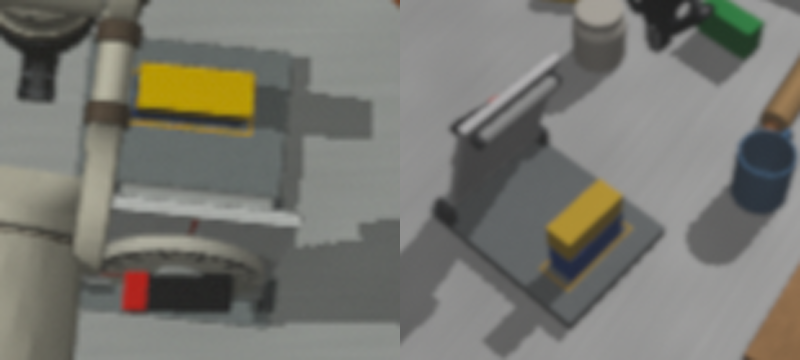

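Picture 8: yellow sits squarely on blue, with the stack at about (617,-116) and 82.5 degrees. The plate is still up and everything is let go. Now I'll go to the robot side of the plate with the fingers shut.

Request:
drive_tool(plan=[[[0.5,0,-0.7,0,0],[0.5,0,-0.8,0,0],[0.6,0,-0.9,0,0],[0.7,0,-1,0,0],[0.7,0,-1,0,0],[0.7,0,-1,0,0],[0.7,0,-1,0,0],[0.7,0,-0.9,0,0],[0,0,0,0,0],[0,0,0,0,0]]])

```text
time: 26.6
tcp_pos: [436.3, -94.1, 259.4]
tcp_rot: [[-0.133, 0.001, 0.991], [-0.991, -0.0, -0.133], [0.0, -1.0, 0.001]]
contact_force: [-0.1, 0.5, 0.3]
grip_width: -0.1
```

Request:
drive_tool(plan=[[[0,0.5,0,0,0],[0,0.7,0,0,0],[0,0.8,0,0,0],[0,0.7,0,0,0],[0,0.4,0,0,0],[0,0,0,0,0],[0,0,0,0,0]]])

```text
time: 27.3
tcp_pos: [436.7, -93.2, 181.7]
tcp_rot: [[-0.13, 0.0, 0.992], [-0.992, -0.0, -0.13], [-0.0, -1.0, 0.0]]
contact_force: [1.5, -0.2, 0.5]
grip_width: -0.3
```

Request:
drive_tool(plan=[[[0,0,0.3,0,0],[0,0,0.3,0,0],[0,0,0.3,0,0],[0,0,0.3,0,0],[0,0,0.3,0,0],[0,0,0.2,0,0],[0,0,0,0,0]]])

```text
time: 28.0
tcp_pos: [479.1, -98.9, 181.4]
tcp_rot: [[-0.13, -0.0, 0.991], [-0.991, 0.0, -0.13], [-0.0, -1.0, -0.0]]
contact_force: [-0.1, -0.0, -0.3]
grip_width: -0.3
```

Request:
drive_tool(plan=[[[0,0,0.15,0,0],[0,0,0.15,0,0],[0,0,0.15,0,0]]])

```text
time: 28.3
tcp_pos: [489.1, -100.0, 181.0]
tcp_rot: [[-0.131, -0.002, 0.991], [-0.991, 0.001, -0.131], [-0.0, -1.0, -0.002]]
contact_force: [-2.9, 0.5, -0.9]
grip_width: 0.2
```

Request:
drive_tool(plan=[[[0,0.1,0.35,0,0],[0,0.12,0.35,0,0],[0,0.16,0.35,0,0],[0,0.16,0.34,0,0],[0,0.2,0.33,0,0],[0,0.2,0.32,0,0]]])

```text
time: 28.9
tcp_pos: [541.5, -107.1, 157.9]
tcp_rot: [[-0.13, 0.001, 0.991], [-0.991, -0.0, -0.13], [0.0, -1.0, 0.001]]
contact_force: [-2.4, 0.2, 0.0]
grip_width: -0.0
```

Request:
drive_tool(plan=[[[0,0.23,0.31,0,0],[0,0.23,0.31,0,0],[0,0.26,0.28,0,0],[0,0.26,0.28,0,0],[0,0,0,0,0],[0,0,0,0,0]]])

```text
time: 29.5
tcp_pos: [569.3, -110.7, 133.0]
tcp_rot: [[-0.13, -0.001, 0.991], [-0.991, 0.0, -0.13], [-0.0, -1.0, -0.001]]
contact_force: [-0.9, 0.2, 0.3]
grip_width: -0.0
```

```bash
python3 - <<'E'
from station import *; from h import *
s=observe();f=grab_frame("top");g=grab_frame("scene");w=grab_frame("wrist")
cv2.imwrite("pics/p7.png",np.hstack([cv2.resize(w["img"],(400,300)),cv2.resize(g["img"][140:280,180:335],(400,300),interpolation=2)])[:,:,::-1])
print(s["tcp_pos"],s["contact_force"])
E
```

```text
[ 569.34754742 -110.7132027   133.01725341] [-0.91969806  0.23475878  0.30707691]
```

View pics/p7.png

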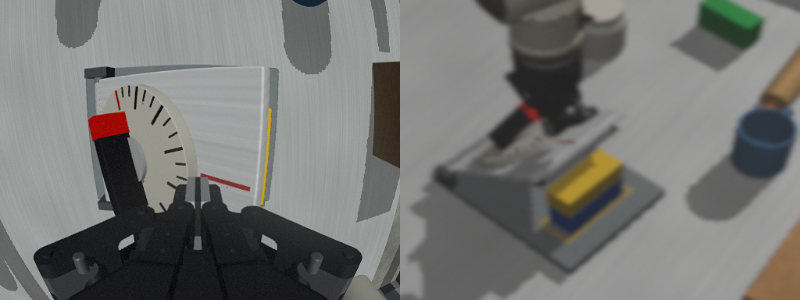

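Picture 9: the plate is at about 45 degrees with the tip on its margin beside the index line at left-panel (225,182). The bar's red end is at (108,127), and the stack is intact at right-panel (583,190). I'll lift off and let the plate sink.

Request:
drive_tool(plan=[[[0,-0.5,-0.3,0,0],[0,-0.8,-0.4,0,0],[-0.4,-1,-0.5,0,0],[-0.5,-1,-0.7,0,0],[-0.5,0,-1,0,0],[0,0,-0.8,0,0],[0,0,-0.8,0,0],[0,0,0,0,0],[0,0,0,0,0],[0,0,0,0,0]]])

```text
time: 30.65
tcp_pos: [463.2, -61.7, 216.2]
tcp_rot: [[-0.131, 0.001, 0.991], [-0.991, -0.0, -0.131], [0.0, -1.0, 0.001]]
contact_force: [0.3, 1.5, -0.4]
grip_width: 0.1
```

Request:
drive_tool(plan=[[[0,0,0,0,0],[0,0,0,0,0],[0,0,0,0,0],[0,0,0,0,0],[0,0,0,0,0],[0,0,0,0,0],[0,0,0,0,0],[0,0,0,0,0],[0,0,0,0,0],[0,0,0,0,0]]])

```text
time: 31.65
tcp_pos: [462.5, -61.4, 216.0]
tcp_rot: [[-0.131, 0.0, 0.991], [-0.991, 0.0, -0.131], [-0.0, -1.0, 0.0]]
contact_force: [-0.6, -0.2, 0.2]
grip_width: -0.2
```

```bash
cat > dial.py <<'E'
from station import *; from h import *; import sys
s=observe();w=grab_frame("wrist");g=grab_frame("scene")
hinge=np.array([446.9,-92.7,38.9]);xs=np.array([.992,-.127,0]);ys=np.array([.127,.992,0]);t=.5236
u=np.cos(t)*xs+np.array([0,0,np.sin(t)]);n=-np.sin(t)*xs+np.array([0,0,np.cos(t)])
def onplane(px,nn):   # -> (along, y) at normal height nn above plate mid-plane
    o,d=ray(w,px,s);p0=hinge+nn*n;k=((p0-o)@n)/(d@n);P=o+d*k[:,None]-hinge;return np.c_[P@u,P@ys]
hsv=cv2.cvtColor(w["img"],cv2.COLOR_RGB2HSV);m=cv2.inRange(hsv,(0,120,60),(8,255,255))|cv2.inRange(hsv,(173,120,60),(180,255,255))
cs,_=cv2.findContours(m,cv2.RETR_EXTERNAL,cv2.CHAIN_APPROX_NONE)
print("tcp",np.round(s["tcp_pos"],1))
for c in sorted(cs,key=cv2.contourArea,reverse=True)[:4]:
    if cv2.contourArea(c)<8: continue
    px=c.reshape(-1,2);q=px.mean(0)
    for nn in(6,18,50):
        a=onplane(px,nn);rr=cv2.minAreaRect(a.astype(np.float32));d=np.array(rr[0])-[95,0]
        print("red",q.round(),"n",nn,"(along,y)",np.round(rr[0],1),"size",np.round(rr[1],1),"reading",round(np.degrees(np.arctan2(d[1],d[0])),1))
cv2.imwrite(f"pics/{sys.argv[1]}.png",np.hstack([w["img"],cv2.resize(g["img"][150:270,190:280],(288,384),interpolation=2)])[:,:,::-1])
E
python3 dial.py d1
```

```text
tcp [462.5 -61.4 216. ]
red [296. 180.] n 6 (along,y) [71.  25.6] size [32.1 25.4] reading 133.2
red [296. 180.] n 18 (along,y) [75.7 28.6] size [30.8 24.4] reading 124.0
red [296. 180.] n 50 (along,y) [88.3 36.7] size [27.4 21.6] reading 100.3
red [498. 378.] n 6 (along,y) [ 379.5 -190.6] size [41.5 27.7] reading -33.8
red [498. 378.] n 18 (along,y) [ 371.8 -178.9] size [39.8 26.5] reading -32.9
red [498. 378.] n 50 (along,y) [ 351.4 -147.7] size [35.4 23.6] reading -29.9
red [400. 219.] n 6 (along,y) [ 1.882e+02 -1.000e-01] size [ 2.6 40. ] reading -0.0
red [400. 219.] n 18 (along,y) [188.2   4. ] size [ 2.5 38.4] reading 2.5
red [400. 219.] n 50 (along,y) [188.2  14.8] size [ 2.2 34.1] reading 9.0
red [296. 155.] n 6 (along,y) [70.3 54. ] size [ 2.1 19.3] reading 114.5
red [296. 155.] n 18 (along,y) [75.1 55.9] size [ 2.  18.5] reading 109.6
red [296. 155.] n 50 (along,y) [87.8 60.9] size [ 1.8 16.4] reading 96.8
```

View pics/d1.png

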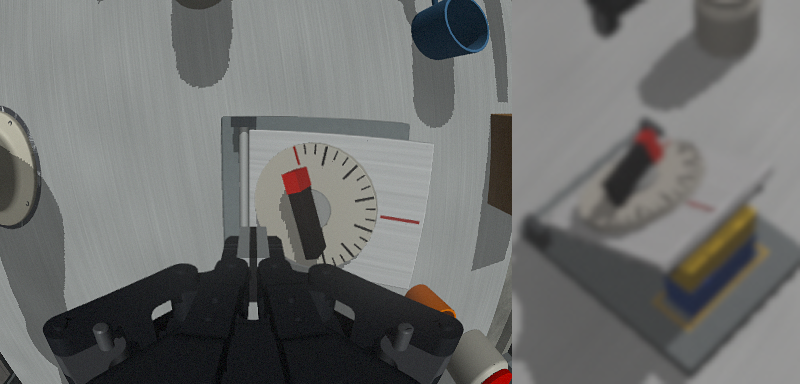

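```bash
cat >> dial.py <<'E'
# plate angle: free-edge corner pixels -> the angle at which the edge lies 215-6*0 mm along, from intersect of ray with arc of radius |(215,6)|
gry=cv2.GaussianBlur(cv2.cvtColor(w["img"],cv2.COLOR_RGB2GRAY),(3,3),0).astype(int)
from scipy.optimize import brentq
for Y in(20,35,50):
    L=np.linspace(200,235,141); P=hinge+np.outer(L,u)+6*n+Y*ys
    R=np.array(s["tcp_rot"]);H=np.array(w["hand_eye"]);C=((P-s["tcp_pos"])@R-H[:3,3])@H[:3,:3]
    r=np.linalg.norm(C[:,:2],axis=1);th=np.arctan2(r,C[:,2]);F=192/np.tan(np.radians(w["fov_y"])/2);px=C[:,:2]/r[:,None]*th[:,None]*F+[w["cx"],w["cy"]]
    v=cv2.remap(gry.astype(np.float32),px[None,:,0].astype(np.float32),px[None,:,1].astype(np.float32),1)[0]
    k=np.argmin(np.gradient(v)[4:-4])+4;print("edge at along",round(L[k],1),"grad",np.gradient(v)[k].round(1),"px",px[k].round(), "prof",v[::14].astype(int))
E
python3 dial.py d2 | grep -v "n 50"
```

```text
tcp [462.5 -61.4 216. ]
red [296. 180.] n 6 (along,y) [71.1 25.7] size [31.9 25.4] reading 133.0
red [296. 180.] n 18 (along,y) [75.8 28.7] size [30.7 24.4] reading 123.8
red [498. 378.] n 6 (along,y) [ 379.5 -190.6] size [41.5 27.7] reading -33.8
red [498. 378.] n 18 (along,y) [ 371.9 -178.9] size [39.8 26.5] reading -32.9
red [400. 219.] n 6 (along,y) [188.2  -0. ] size [ 2.6 40. ] reading -0.0
red [400. 219.] n 18 (along,y) [188.2   4. ] size [ 2.5 38.4] reading 2.5
red [296. 155.] n 6 (along,y) [70.3 54. ] size [ 2.1 19.3] reading 114.5
red [296. 155.] n 18 (along,y) [75.1 55.9] size [ 2.  18.5] reading 109.6
edge at along 213.5 grad -2.7 px [426. 204.] prof [163 163 164 163 149 146 146 146 147 143 147]
edge at along 213.8 grad -2.1 px [429. 189.] prof [163 163 163 163 155 145 146 146 146 147 148]
edge at along 213.5 grad -3.8 px [430. 174.] prof [164 164 164 163 149 146 147 145 147 150 148]
```

Picture 10: the plate is down on the stack. Its free edge measures 213.6 mm along at 30 degrees, against 215 expected, and is unchanged between two frames. The red mark is at (296,155), so the reading is about 109.6 degrees, and the index line is at (400,219). I'll lower the finger on the hinge side of the red end.

Request:
drive_tool(plan=[[[0,0.6,-0.2,0,0],[0,0.9,0,0,0],[0,0.9,0,0,0],[0,0.9,0,0,0],[0,0.9,0,0,0],[0,0.8,0,0,0],[0,0.5,0,0,0],[0,0.3,0,0,0],[0,0,0,0,0],[0,0,0,0,0]]])

```text
time: 32.85
tcp_pos: [458.2, -61.0, 71.8]
tcp_rot: [[-0.131, 0.001, 0.991], [-0.991, -0.001, -0.131], [0.0, -1.0, 0.001]]
contact_force: [0.0, 0.5, 0.6]
grip_width: 0.2
```

Request:
drive_tool(plan=[[[0,0,0.2,0,0],[0,0,0.2,0,0],[0,0,0.2,0,0],[0,0,0.15,0,0],[0,0,0.15,0,0],[0,0,0.15,0,0],[0,0,0,0,0]]])

```text
time: 33.55
tcp_pos: [481.8, -62.8, 71.4]
tcp_rot: [[-0.13, -0.006, 0.992], [-0.992, 0.003, -0.13], [-0.002, -1.0, -0.006]]
contact_force: [-11.7, 5.9, 12.4]
grip_width: -0.2
```

```bash
python3 dial.py d3 | grep -v "n 6 "
```

```text
tcp [481.8 -62.8  71.4]
red [303. 242.] n 18 (along,y) [81.5 26.6] size [38.5 30.5] reading 116.9
red [303. 242.] n 50 (along,y) [92.6 42.4] size [30.3 24. ] reading 93.2
red [467. 304.] n 18 (along,y) [183.8   7.3] size [ 2.9 38.7] reading 4.7
red [467. 304.] n 50 (along,y) [173.3  27.1] size [ 2.3 30.5] reading 19.1
red [305. 193.] n 18 (along,y) [79.4 57.2] size [ 2.4 19.6] reading 105.2
red [305. 193.] n 50 (along,y) [91.  66.5] size [ 1.9 15.5] reading 93.4
edge at along 210.8 grad -57.2 px [511. 280.] prof [165 165 165 166   0   0   0   0   0   0   0]
edge at along 205.2 grad -60.0 px [511. 256.] prof [166 167   0   0   0   0   0   0   0   0   0]
edge at along 201.0 grad -18.3 px [512. 230.] prof [167   0   0   0   0   0   0   0   0   0   0]
```

The force rose to 12 N upward, so the tip corner is riding on the bar's edge, and the reading has moved to 105. I'll back off, lower by 13 mm and push again.

Request:
drive_tool(plan=[[[0,0,-0.3,0,0],[0,0,-0.3,0,0],[0,0,0,0,0],[0,0.3,0,0,0],[0,0.25,0,0,0],[0,0,0,0,0],[0,0,0.2,0,0],[0,0,0.2,0,0],[0,0,0,0,0],[0,0,0,0,0]]])

```text
time: 34.65
tcp_pos: [479.0, -63.6, 57.4]
tcp_rot: [[-0.13, 0.0, 0.991], [-0.991, -0.0, -0.13], [0.0, -1.0, 0.0]]
contact_force: [0.6, -0.7, 0.1]
grip_width: 0.0
```

Request:
drive_tool(plan=[[[0,0,0.15,0,0],[0,0,0.15,0,0],[0,0,0.1,0,0],[0,0,0,0,0]]])

```text
time: 35.05
tcp_pos: [488.0, -64.3, 57.2]
tcp_rot: [[-0.13, -0.002, 0.991], [-0.991, 0.001, -0.13], [-0.001, -1.0, -0.002]]
contact_force: [-2.8, 2.2, 3.7]
grip_width: -0.2
```

```bash
python3 dial.py d4 | grep -v "n 6 "|grep -v edge
```

```text
tcp [488.  -64.3  57.2]
red [312. 248.] n 18 (along,y) [86.4 30.6] size [29.  29.8] reading 105.6
red [312. 248.] n 50 (along,y) [97.1 47.1] size [22.2 22.8] reading 87.4
red [473. 318.] n 18 (along,y) [183.3   8. ] size [ 3.2 38.1] reading 5.2
red [473. 318.] n 50 (along,y) [171.3  29.8] size [ 2.4 29.1] reading 21.3
red [323. 199.] n 18 (along,y) [92.9 59.1] size [ 2.2 19.5] reading 92.0
red [323. 199.] n 50 (along,y) [102.1  68.9] size [ 1.7 14.9] reading 84.1
```

Request:
drive_tool(plan=[[[0,0,0.12,0,0],[0,0,0.12,0,0],[0,0,0.1,0,0],[0,0,0,0,0],[0,0,0,0,0]]])

```text
time: 35.65
tcp_pos: [496.5, -65.6, 57.2]
tcp_rot: [[-0.13, -0.001, 0.991], [-0.991, 0.001, -0.13], [-0.0, -1.0, -0.001]]
contact_force: [-5.0, 2.4, 2.7]
grip_width: 0.2
```

```bash
python3 dial.py d5 | grep -v "n 50 "|grep -v edge
```

```text
tcp [496.5 -65.6  57.2]
red [318. 253.] n 6 (along,y) [97.5 23.4] size [37.4 19.4] reading 83.9
red [318. 253.] n 18 (along,y) [101.   29.8] size [34.3 17.8] reading 78.6
red [344. 210.] n 6 (along,y) [109.7  52.3] size [21.6  2.5] reading 74.3
red [344. 210.] n 18 (along,y) [112.2  56.3] size [19.8  2.3] reading 73.0
red [475. 322.] n 6 (along,y) [ 1.955e+02 -1.000e-01] size [ 3.3 26.2] reading -0.1
red [475. 322.] n 18 (along,y) [190.8   8.3] size [ 3. 24.] reading 4.9
```

Request:
drive_tool(plan=[[[0,0,0.08,0,0],[0,0,0.07,0,0],[0,0,0,0,0],[0,0,0,0,0]]])

```text
time: 36.15
tcp_pos: [500.3, -66.2, 57.3]
tcp_rot: [[-0.13, -0.001, 0.991], [-0.991, 0.0, -0.13], [-0.0, -1.0, -0.001]]
contact_force: [-4.5, 1.5, 3.4]
grip_width: 0.3
```

```bash
python3 dial.py d6 | grep -v "n 50 "|grep -v edge
```

```text
tcp [500.3 -66.2  57.3]
red [323. 256.] n 6 (along,y) [104.7  21.4] size [32.5 18. ] reading 65.5
red [323. 256.] n 18 (along,y) [107.9  28.1] size [29.8 16.5] reading 65.3
red [353. 219.] n 6 (along,y) [118.4  48.5] size [21.7  2.4] reading 64.2
red [353. 219.] n 18 (along,y) [120.5  52.9] size [19.8  2.2] reading 64.3
red [474. 324.] n 6 (along,y) [ 1.981e+02 -1.000e-01] size [ 3.2 20.9] reading -0.0
red [474. 324.] n 18 (along,y) [193.4   8.4] size [ 3.  19.1] reading 4.9
```

Request:
drive_tool(plan=[[[0,0,0.08,0,0],[0,0,0,0,0],[0,0,0,0,0],[0,0,-0.2,0,0],[0,0,-0.4,0,0],[0,-0.4,-0.6,0,0],[0,-0.9,-0.6,0,0],[0,-1,0,0,0],[0,-1,0,0,0],[0,-1,0,0,0]]])

```text
time: 37.25
tcp_pos: [457.6, -60.8, 165.7]
tcp_rot: [[-0.131, 0.001, 0.991], [-0.991, -0.0, -0.131], [0.0, -1.0, 0.001]]
contact_force: [-0.1, -0.6, 0.2]
grip_width: 0.3
```

Request:
drive_tool(plan=[[[0,-1,0,0,0],[0,-1,0,0,0],[0,0,0,0,0],[0,0,0,0,0],[0,0,0,0,0]]])

```text
time: 37.75
tcp_pos: [457.1, -60.5, 213.2]
tcp_rot: [[-0.131, -0.002, 0.991], [-0.991, 0.001, -0.131], [-0.001, -1.0, -0.002]]
contact_force: [0.1, 0.3, 0.6]
grip_width: 0.3
```

```bash
python3 dial.py d7 | grep -v "n 50 "
```

```text
tcp [457.1 -60.5 213.2]
red [330. 188.] n 6 (along,y) [103.8  23. ] size [34.7 18.8] reading 69.0
red [330. 188.] n 18 (along,y) [107.   26.1] size [33.3 18.1] reading 65.3
red [500. 378.] n 6 (along,y) [ 377.1 -189.5] size [41.  27.6] reading -33.9
red [500. 378.] n 18 (along,y) [ 369.3 -177.9] size [39.4 26.4] reading -33.0
red [405. 220.] n 6 (along,y) [ 1.877e+02 -1.000e-01] size [ 2.8 40.9] reading -0.1
red [405. 220.] n 18 (along,y) [187.5   3.9] size [ 2.6 39.3] reading 2.4
red [348. 166.] n 6 (along,y) [121.9  48.7] size [19.2  1.8] reading 61.1
red [348. 166.] n 18 (along,y) [124.4  50.8] size [18.4  1.7] reading 60.0
edge at along 213.8 grad -2.1 px [433. 205.] prof [161 161 161 161 150 143 143 143 143 144 143]
edge at along 213.2 grad -2.6 px [434. 190.] prof [162 161 161 162 149 144 145 144 144 146 144]
edge at along 213.5 grad -3.0 px [437. 175.] prof [160 160 161 162 147 144 145 144 146 147 146]
```

View pics/d7.png

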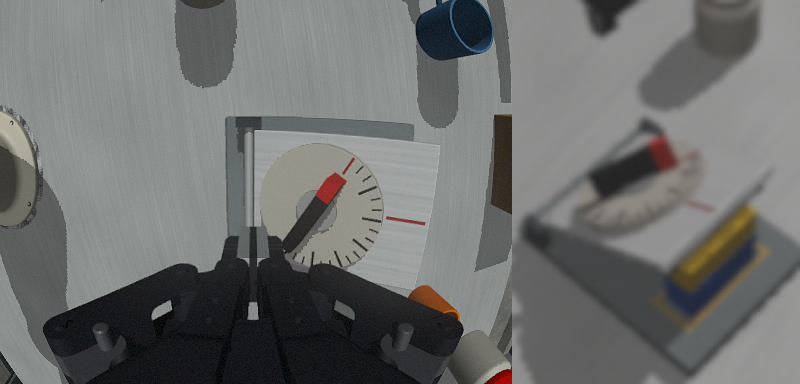

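Picture 11: the red mark is at (348,166), reading 60.0. A long mark at about (374,218) stands at the index line, and the plate edge is unchanged. As an independent check I'll measure the angles of the black marks themselves before handing in.

```bash
cat > tick.py <<'E'
import sys;sys.argv=["","d8"];exec(open("dial.py").read().split("hsv=")[0])
a=np.radians(np.arange(-40,60,.5));prof=[]
R=np.array(s["tcp_rot"]);H=np.array(w["hand_eye"]);g8=cv2.cvtColor(w["img"],cv2.COLOR_RGB2GRAY).astype(np.float32);F=192/np.tan(np.radians(w["fov_y"])/2)
for r in(52,60,64):
    P=hinge+18*n+np.outer(95+r*np.cos(a),u)+np.outer(r*np.sin(a),ys);C=((P-s["tcp_pos"])@R-H[:3,3])@H[:3,:3]
    q=np.linalg.norm(C[:,:2],axis=1);px=(C[:,:2]/q[:,None]*(np.arctan2(q,C[:,2])*F)[:,None]+[w["cx"],w["cy"]]).astype(np.float32)
    v=cv2.remap(g8,px[None,:,0],px[None,:,1],1)[0];mid=np.median(v)
    m=(v<mid-35).astype(np.uint8)[:,None];k,l=cv2.connectedComponents(m)
    print(r,[round(float(np.average(np.degrees(a)[l[:,0]==i],weights=mid-v[l[:,0]==i])),1) for i in range(1,k)])
t=grab_frame("top");print([np.round(x,1) for x in face(t,50,85,120,60)][1:3], observe()["contact_force"])
E
python3 tick.py
```

```text
52 [-31.4, -0.7, 29.7, 59.3]
60 [-31.3, -21.3, -11.0, -0.5, 9.5, 19.8, 29.9, 40.0, 49.8, 59.3]
64 [-31.2, -21.2, -10.8, -0.6, 9.5, 19.7, 29.8, 39.7, 50.0, 59.3]
[array([576.9, 342.5], dtype=float32), array([576.6, 342.6])] [0.82254858 0.28712902 0.27489171]
```

The black marks put the 60 mark 0.6 degrees from the index line, so the reading is about 59.5–60, inside the 3 degree tolerance. Green hasn't moved, and the arm is clear.

```bash
python3 -c "
from station import *
print(hand_in())"
```

```text
the job is handed in; nothing more can be done
None
```

The stand is set up and the job is handed in, at about 38 s of the 72 s allowed; `hand_in()` reports no verdict. Blue is on the seat with yellow on top, the plate is down on the stack, and the turntable is turned to 60 degrees.

**Last checks**
- **Stack:** both blocks measured within about 4 mm of the seat's middle and within 2 degrees of its long direction before the plate came down. I did not re-measure them afterwards; the last picture shows the stack intact under the plate.
- **Plate:** its free edge measured 213.5 mm along at 30 degrees, against 215 expected. It did not change while the dial was turned.
- **Dial:** it read 60.0 degrees from the red mark and about 59.4 from the black marks, against a tolerance of 3.
- **Other things:** the green block measured the same as at the start, and no contact force was left on the tool. I did not re-measure the other bystanders; the ones visible looked undisturbed.

**What disagreed on the way**
- **Finger ends:** they stand about 43 mm short of the reported TCP. The first grasp of blue closed on air above the block; I worked out the offset from the wrist pictures and corrected for it.
- **First dial push:** it rode up on the bar's edge with about 12 N, so I redid it 13 mm lower.
- **Yellow grasp:** an upward force of 7 N showed briefly. It had no visible effect.
- **Pictures:** I viewed 11, one over the budget.

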